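# Strip the cloth-edge guide for washing

## Task

The rollers of the cloth-edge guide need washing: push the carriage along its rail to the service stop at the left end until the spring catch clicks in and holds it, then pull every spring clip out of its axle groove with the hooked pick, never with the fingers. Collect the loose clips in the metal dish, lift all three rollers off their axles into the grey wash tray, and lay the pick back on its black mat, leaving the carriage in its catch and the two jars and the brush alone.

Things in the scene. Friction and masses are not known exactly. Their poses are not given: they have to be found in the camera images.
- rail: Steel base plate 90 x 440 x 6 mm with the rail on which the carriage slides, fixed on the table. Origin: on the table under the rail; y runs along the rail to the left, to the end stop. Service stop: the deck point at y = +60 mm in this frame (it starts at -60 to 0). At +46 to +53 mm the carriage's spring ball rides over the catch pin (about 10 N), then snaps home; over 56.5 mm it is parked.
- deck (a point): Carriage deck, an aluminium plate 72 x 290 x 8 mm, top face 34 mm above the table. The point lies on the top face at the middle axle's foot. y is the way it slides into the catch (friction about 1 N), z up, -x points to the robot's side.
- knob (a point): Upright black push knob on the right (-y) end of the deck, 18 mm in diameter, from 8 to 42 mm above the deck; this point lies on its axis 28 mm above the deck. 63 mm from the right-hand axle.
- axle1 (a point): Right-hand (-y) axle: point on its axis at the height of a fitted roller's top, 70 mm above the table. Upright steel pin 16 mm thick; above this point a groove 10 mm thick and 7 mm high, then a head 16 mm thick that ends 15 mm above this point. The axles stand 85 mm apart.
- axle2 (a point): The same point of the middle axle.
- axle3 (a point): The same point of the left-hand (+y) axle.
- roller1: White nylon guide roller on the right-hand axle, 62 mm in diameter, 34 mm high, bore 18.6 mm, 65 to 125 g. Origin: centre of its underside, z up along its axis. Stands 2 mm above the deck, its top level with the axle point; lifts straight up off the axle (clear 50 mm higher) once no clip is in the groove.
- clip1: Spring clip on the right-hand axle (if absent, its roller just lifts off): 5 mm steel wire, 28 g, a C 23 mm wide of two sprung arms round the groove, with a pull eye on its back. Lies flat on the roller's top, eye towards the robot. Origin: centre of the C on its underside, on the axle's axis while fitted; the eye lies to -x, the C opens to +x, z up.
- eye1 (a point): Centre of the eye of clip1: 15.2 mm from its origin to -x, 5.5 mm above its underside (its 5 mm wire is raised 3 to 8 mm). Hole 10 mm square, right through; outside 20 mm wide (y), ending 25 mm from the clip's origin. Pulled to the clip's -x it springs off the groove after 6 mm at about 8 N; after 16 mm the clip clears the axle's head, and up to about 22 mm it stays lying on the roller.
- roller2: White nylon guide roller on the middle axle, 62 mm in diameter, 34 mm high, bore 18.6 mm, 65 to 125 g. Origin: centre of its underside, z up along its axis. Stands 2 mm above the deck, its top level with the axle point; lifts straight up off the axle (clear 50 mm higher) once no clip is in the groove.
- clip2: Spring clip on the middle axle (if absent, its roller just lifts off): 5 mm steel wire, 28 g, a C 23 mm wide of two sprung arms round the groove, with a pull eye on its back. Lies flat on the roller's top, eye towards the robot. Origin: centre of the C on its underside, on the axle's axis while fitted; the eye lies to -x, the C opens to +x, z up.
- eye2 (a point): Centre of the eye of clip2: 15.2 mm from its origin to -x, 5.5 mm above its underside (its 5 mm wire is raised 3 to 8 mm). Hole 10 mm square, right through; outside 20 mm wide (y), ending 25 mm from the clip's origin. Pulled to the clip's -x it springs off the groove after 6 mm at about 8 N; after 16 mm the clip clears the axle's head, and up to about 22 mm it stays lying on the roller.
- roller3: White nylon guide roller on the left-hand axle, 62 mm in diameter, 34 mm high, bore 18.6 mm, 65 to 125 g. Origin: centre of its underside, z up along its axis. Stands 2 mm above the deck, its top level with the axle point; lifts straight up off the axle (clear 50 mm higher) once no clip is in the groove.
- clip3: Spring clip on the left-hand axle (if absent, its roller just lifts off): 5 mm steel wire, 28 g, a C 23 mm wide of two sprung arms round the groove, with a pull eye on its back. Lies flat on the roller's top, eye towards the robot. Origin: centre of the C on its underside, on the axle's axis while fitted; the eye lies to -x, the C opens to +x, z up.
- eye3 (a point): Centre of the eye of clip3: 15.2 mm from its origin to -x, 5.5 mm above its underside (its 5 mm wire is raised 3 to 8 mm). Hole 10 mm square, right through; outside 20 mm wide (y), ending 25 mm from the clip's origin. Pulled to the clip's -x it springs off the groove after 6 mm at about 8 N; after 16 mm the clip clears the axle's head, and up to about 22 mm it stays lying on the roller.
- pick: Hooked pick, 70 g: flat wooden handle 100 x 26 x 20 mm (along x, y, z) and a 4.5 mm steel shank, 15 mm above the underside, that ends 105 mm ahead of the handle's middle in a hook bent straight down. Lies flat on the mat, hook down and pointing away from the robot. Origin: under the middle of the handle, on its underside; x points to the hook, z up.
- pick_tip (a point): Lower end of the pick's hook: 105 mm ahead of the pick's origin (x) and 0.5 mm above its underside. The hook is 4.5 mm thick and has a flat end and reaches 12 mm below the shank.
- mat: Black rubber mat, 240 x 110 x 3 mm, long side along its x (away from the robot), fixed on the table. Origin: centre of its underside.
- dish: Round aluminium dish for the clips, 96 mm across the rim, 22 mm high, 3 mm wall, loose, 250 g. Origin: centre of its underside.
- tray: Grey wash tray, open box 134 x 230 x 26 mm (x, y, z), walls and floor 4 mm, fixed. Origin: centre of its underside; its long side along y takes the three rollers side by side.
- jar: Bystander: closed orange pigment jar, 68 mm in diameter, 100 mm high, right of the rail, beyond the tray. Leave it alone. Origin: centre of its underside.
- brush: Bystander: paint brush lying on the table between the tray and the dish, pointing away from the robot. Leave it alone.
- pot: Bystander: closed red pigment jar, 80 mm in diameter, 75 mm high, beyond the mat on the left. Leave it alone.

How it is judged:
By the outcome, as a careful person would: the job done as asked, in the order asked, and still so for the second after the job is handed in, with the robot touching nothing.
Of clip1, clip2, clip3 only 2 to 3 are there at a start; the rules pass over those that are not, and their reading is None.
At some moment in a run one of pick, dish may be knocked a few centimetres aside while the robot is not near it.
It also fails if it takes over 208 s, if anything falls off the work surface, if the arm or the gripper's body presses on something with over 40 N, if the wrist force passes 120 N, or if a joint passes its speed limit or range.

## Robot

A 6-joint arm with a two-finger parallel gripper is mounted at the origin on the work surface. World frame = base frame: x ahead of the robot, y to its left, z up, the work surface at z = 0. Lengths are in m, angles in rad, forces in N, time in s.
With the tool pointing down it reaches from about 0.35 to 0.775 m from the base axis. Payload 7.3 kg.
Tool frame: the origin (TCP) lies on the centre line of the jaws, within the pads' length; the fingertips stand 17 mm ahead of it and the grasp point (between the pads) lies 2 mm behind it (robot.tip_extent is the distance from the TCP to the fingertips, in m); z points along the fingers, y is the line along which they close (so a half turn about z gives the same grasp; the last joint's range is limited). The gripper opens to 92 mm and grips with 3 to 60 N. Pads are 19 mm wide; open, the fingers measure 130 mm over their backs; the gripper's body (75 mm by 190 mm) begins 47 mm behind the grasp point.
Start: joints at [-1.337, 0.342, 1.524, -0, 1.275, -0.146], TCP at [0.195, -0.488, 0.244] pointing down, gripper open.
Joint ranges: [-2.53, 2.53], [-0.77, 2.02], [0.04, 2.7], [-1, 4.14], [0.28, 2.66], [-3.11, 3.11]. Speed limits (rad/s): [2.57, 2.57, 3.14, 3.14, 3.14, 3.14].

## Interface

Orientations are given as [roll, pitch, yaw] about the fixed x, y, z axes, in that order (R = Rz(yaw) Ry(pitch) Rx(roll)).
In Python, from cell import robot gives the robot as it stands.
- The arm moves only by the tool step_arm, never from a script. Its argument "motion" is a list of rows, each a list of 2 entries, a list of its own where there are three numbers: the shift along the tool's x, y, z in units of 60 mm (1.0 is 60 mm), then the turn about the tool's z in rad. In form: [[[x, y, z], spin], ...]. A call has 1 to 10 rows; each row is the pose to reach, as a shift and turn from the pose commanded when the call began, along the tool's axes at that moment; what a row does not reach only later rows make up. A row lasts 1/8 s, in which the tool goes at most 62.5 mm and 10.7 degrees, less where a joint would pass 70% of its speed; a pose out of reach is approached as far as the arm can. A call with a gripper value outside its range is refused whole. "hand" is the closure in counts, from 0 (fully open) to 255 (shut), set as the call begins (left out, the last holds). The fingers move at their own pace and stop on an object; "squeeze" is the grip in N (left out, the last holds). Time passes only in rows, so rows that repeat a pose let the fingers close. It gives the time, the measured TCP pose, the force, the opening and the grip force at its end, in the units of the state.
- robot.observe(): the state, without advancing time (a new reading comes with each control period).
- robot.read_camera(name): name is "scene" or "top" or "wrist"; returns a dict with "pixels" (480x640x3 uint8, red, green, blue), "intrinsics" (3x3 intrinsics, pixels), "xyz" and "rotation" of the camera in the world; the wrist camera has in their place "T_tool_cam" (4x4, takes a point from camera to tool coordinates, whose origin is the TCP and whose axes are the flange's). Camera axes: x right, y up, looking along -z (the intrinsics and any distortion apply to the point x, -y, -z); pixel columns grow to the right and rows downward; lengths in m; the calibration is good to about 2 mm. A picture is of the moment at which its call begins: read the wrist's pose just before it. There is no depth.
- robot.hand_in(): hands the job in; it is judged then, once.
The state is a dict: "time": time; "qpos": joint angles; "qvel": joint speeds; "joint_efforts": joint torques, N m; "tool_pos": TCP position; "tool_rot": TCP orientation; "contact_force": force on the tool from outside, world axes, zero at the start; "torque": the same for the moment, N m; "opening": finger opening in m; "grip_force": force on a finger pad.
Only numpy, scipy, OpenCV 4.12 (cv2) and the standard library are available. Lean on these libraries where they do the work, as an engineer would, in place of code of your own. Each camera call takes 0.05 s, during which the arm holds its last target. There are 200 camera calls.

## Working session

There is one attempt and no reset: what is moved stays moved. The work goes in short steps, Python scripts to look and compute and a tool call to move; the robot and the scene stay as the last step left them, time stands still between calls to the robot, and variables do not carry over. Pictures are saved under pics/ and viewed, at most 14 in all, crops included, and the job is handed in when it is done.

Besides the shell and the picture viewer there is one more tool, called by a JSON object that holds its "name" and its "arguments", one argument or row to a line. step_arm: Moves the arm, as the interface text tells. Its arguments: {"type":"object","properties":{"motion":{"type":"array"},"hand":{"type":"number"},"squeeze":{"type":"number"}},"required":["motion"]}

```bash
mkdir -p pics; ls
cat > h.py <<'E'
import numpy as np, cv2
from cell import robot
from scipy.spatial.transform import Rotation as R
def cam(name):
    s=robot.observe(); c=robot.read_camera(name)
    if name=="wrist":
        T=np.eye(4);T[:3,:3]=R.from_euler('xyz',s['tool_rot']).as_matrix();T[:3,3]=s['tool_pos']
        T=T@np.array(c['T_tool_cam']);c['P']=T[:3,3];c['R']=T[:3,:3]
    else:
        c['P']=np.array(c['xyz']);r=np.array(c['rotation']);c['R']=r if r.shape==(3,3) else R.from_euler('xyz',r).as_matrix()
    c['K']=np.array(c['intrinsics']);return c
def save(c,fn,box=None,sc=1):
    im=cv2.cvtColor(np.array(c['pixels']),cv2.COLOR_RGB2BGR)
    if box: im=im[box[1]:box[3],box[0]:box[2]]
    cv2.imwrite('pics/'+fn,cv2.resize(im,None,fx=sc,fy=sc,interpolation=cv2.INTER_CUBIC))
    np.savez('pics/'+fn+'.npz',K=c['K'],P=c['P'],R=c['R'])
def pix2w(c,u,v,z):
    d=np.linalg.inv(c['K'])@np.array([u,v,1.]);d=c['R']@np.array([d[0],-d[1],-d[2]])
    return c['P']+d*(z-c['P'][2])/d[2]
def w2pix(c,p):
    q=c['R'].T@(np.array(p)-c['P']);q=c['K']@np.array([q[0],-q[1],-q[2]]);return q[:2]/q[2]
def ld(fn): return dict(np.load('pics/'+fn+'.npz'))
def toTool(d):
    s=robot.observe();return (R.from_euler('xyz',s['tool_rot']).as_matrix().T@np.array(d))/0.06
E
python3 - <<'E'
from h import *
print(robot.observe())
for n in('top','scene'):
    c=cam(n);save(c,n+'0.png');print(n,{k:v for k,v in c.items() if k!='pixels'})
E
```

```text
pics
{'time': 0.0, 'qpos': array([-1.33701163e+00,  3.42752700e-01,  1.52500080e+00, -1.47577406e-05,
        1.27538344e+00, -1.45991204e-01]), 'qvel': array([ 0.00023915, -0.00082   , -0.00115107,  0.00099249, -0.00141082,
        0.00095598]), 'joint_efforts': array([-1.94169712e-03, -4.31246710e+01, -2.44226253e+01,  7.15201395e-02,
        5.60235931e-02, -1.31094862e-04]), 'tool_pos': array([ 0.19455838, -0.48722065,  0.24303504]), 'tool_rot': array([-3.14006274e+00, -2.10690098e-04,  3.79780052e-01]), 'contact_force': array([-0.29761557, -0.63119474, -0.51429061]), 'torque': array([-0.03534399, -0.03899413,  0.01367551]), 'grip_force': 0.0, 'opening': 0.09198821794274836}
top {'intrinsics': array([[435.48072974,   0.        , 317.30349268],
       [  0.        , 435.48072974, 238.12790356],
       [  0.        ,   0.        ,   1.        ]]), 'xyz': array([ 0.42193302, -0.04366515,  1.07393687]), 'rotation': array([ 1.11507479e-01,  2.28104337e-04, -1.58106354e+00]), 'P': array([ 0.42193302, -0.04366515,  1.07393687]), 'R': array([[-1.02670335e-02,  9.93736840e-01, -1.11273006
[... 237 characters left out ...]
      [  0.        ,   0.        ,   1.        ]])}
scene {'intrinsics': array([[445.36999294,   0.        , 320.98644638],
       [  0.        , 445.36999294, 244.45916354],
       [  0.        ,   0.        ,   1.        ]]), 'xyz': array([1.00184957, 0.19755561, 0.75964218]), 'rotation': array([ 0.63952225, -0.01569281,  2.09539305]), 'P': array([1.00184957, 0.19755561, 0.75964218]), 'R': array([[-0.50080232, -0.68979087,  0.52286288],
       [ 0.86541943, -0.40998963,  0.28802381],
       [ 0.01569217,  0.59673868,  0.80228218]]), 'K': array([[445.36999294,   0.        , 320.98644638],
       [  0.        , 445.36999294, 244.45916354],
       [  0.        ,   0.        ,   1.        ]])}
```

View pics/top0.png

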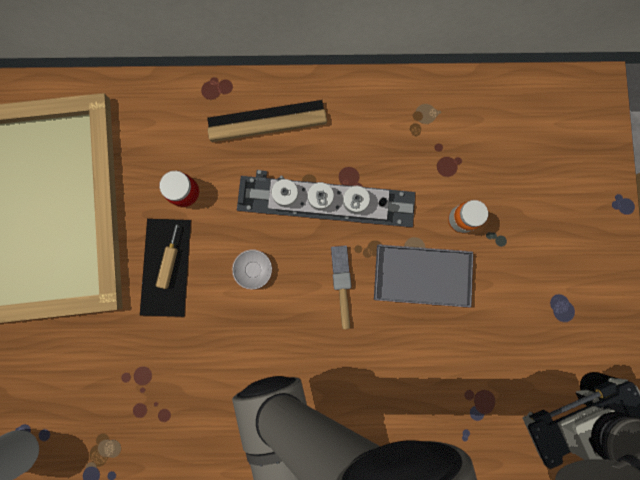

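View pics/scene0.png

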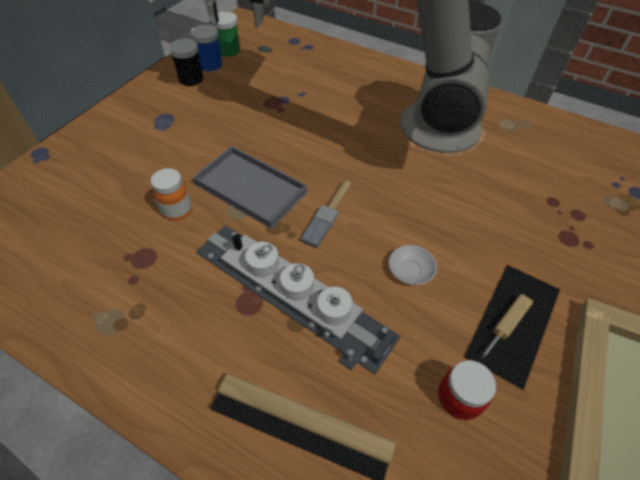

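Run:
```python
from h import *
c=cam('top');save(c,'top1.png',(235,165,425,235),4.2)
for n,u,v,z in[('r3',285,190,.07),('r2',321,193,.07),('r1',357,197.5,.07),('knob',383.5,201.5,.076),('tray',424.5,277,.026),('dish',252.5,270,.022),('mat',166,267.5,.003),('pickL',163,288,.023),('pickU',172,249,.023),('tip',178.5,226,.01),('railL',240,197,.006),('railR',414,210,.006),('pot',176,185,.075)]:
    print(n,pix2w(c,u,v,z).round(4))
s=ld('scene0.png')
for n,u,v,z in[('knob',238,237,.076),('r1',261,252,.07),('r2',297,277,.07),('r3',335,300,.07)]: print(n,pix2w(s,u,v,z).round(4))
```

```text
r3 [0.6489 0.0301 0.07  ]
r2 [ 0.6408 -0.0544  0.07  ]
r1 [ 0.6292 -0.1386  0.07  ]
knob [ 0.6179 -0.1995  0.076 ]
tray [ 0.4429 -0.3006  0.026 ]
dish [0.464  0.1124 0.022 ]
mat [0.4731 0.3277 0.003 ]
pickL [0.4231 0.3266 0.023 ]
pickU [0.5167 0.3075 0.023 ]
tip [0.5747 0.2974 0.01  ]
railL [0.6467 0.1471 0.006 ]
railR [ 0.6094 -0.2857  0.006 ]
pot [0.6623 0.2848 0.075 ]
knob [ 0.6226 -0.1946  0.076 ]
r1 [ 0.6261 -0.1391  0.07  ]
r2 [ 0.639  -0.0506  0.07  ]
r3 [0.6456 0.0325 0.07  ]
```

View pics/top1.png

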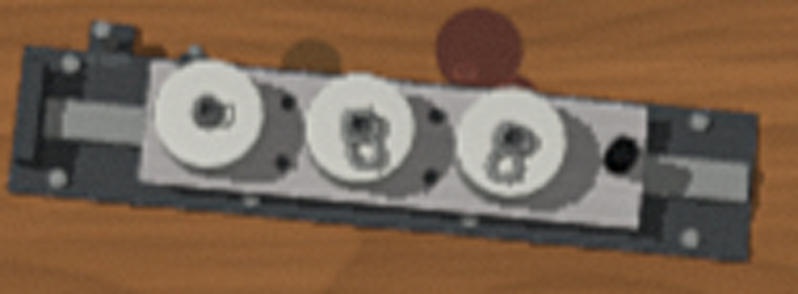

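Run:
```python
from h import *
s=robot.observe();print(toTool(np.array([.6205,-.199,.16])-s['tool_pos']).round(3), s['tool_rot'][2]-1.461)
print(pix2w(ld('top0.png'),475,212,.1))
```

```text
[ 8.374 -1.83   1.39 ] -1.081239792125718
[ 0.58686486 -0.40241222  0.1       ]
```

{"name": "step_arm", "arguments": {
  "motion": [
    [[1, -0.2, 0.1], -0.15],
    [[2, -0.4, 0.3], -0.3],
    [[3, -0.6, 0.5], -0.45],
    [[4, -0.8, 0.65], -0.6],
    [[5, -1.1, 0.8], -0.75],
    [[6, -1.3, 1.0], -0.9],
    [[7, -1.5, 1.15], -1.05],
    [[8, -1.75, 1.3], -1.08],
    [[8.374, -1.83, 1.39], -1.081],
    [[8.374, -1.83, 1.39], -1.081]
  ]
}}

```text
time: 1.4
tool_pos: [0.6212, -0.1977, 0.1589]
tool_rot: [-3.14, -0.001, 1.464]
contact_force: [-0.4, -0.4, -0.1]
opening: 0.092
grip_force: 0.0
```

Run:
```python
from h import *
c=cam('wrist');save(c,'w1.png');s=robot.observe();print(s['tool_pos'],s['tool_rot'],w2pix(c,[.6205,-.199,.076]),c['P'],c['R'][:,2])
```

```text
[ 0.62036692 -0.19885489  0.15943701] [-3.13986682e+00 -9.08005294e-05  1.46212432e+00] [318.6135793  257.85270032] [ 0.63166917 -0.12197363  0.29984819] [0.03265868 0.28240413 0.95873944]
```

View pics/w1.png

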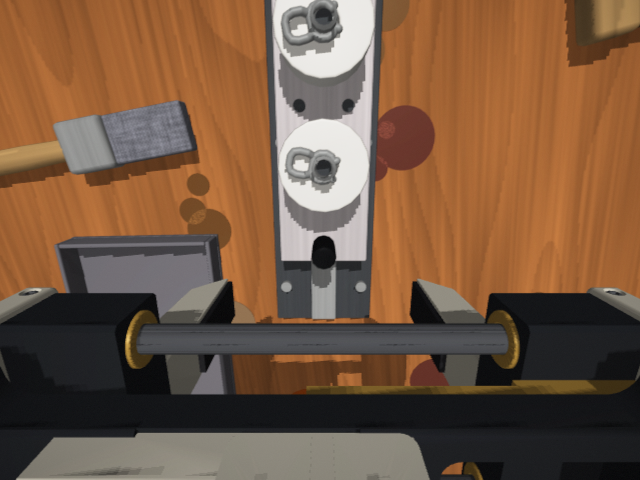

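{"name": "step_arm", "arguments": {
  "motion": [
    [[0, 0.03, 0.6], 0],
    [[0, 0.03, 1.2], 0],
    [[0, 0.03, 1.59], 0],
    [[0, 0.03, 1.59], 0]
  ]
}}

```text
time: 1.95
tool_pos: [0.6203, -0.2003, 0.0634]
tool_rot: [-3.138, -0.001, 1.459]
contact_force: [-0.5, 0.8, -1.0]
opening: 0.0915
grip_force: 0.0
```

{"name": "step_arm", "arguments": {
  "motion": [
    [[0, 0, 0], 0],
    [[0, 0, 0], 0],
    [[0, 0, 0], 0],
    [[0, 0, 0], 0],
    [[0, 0, 0], 0],
    [[0, 0, 0], 0],
    [[0, 0, 0], 0]
  ],
  "hand": 255,
  "squeeze": 20
}}

```text
time: 2.82
tool_pos: [0.6224, -0.1995, 0.0649]
tool_rot: [-3.142, 0.0, 1.461]
contact_force: [-0.2, -0.2, -0.8]
opening: 0.0263
grip_force: 0.0
```

{"name": "step_arm", "arguments": {
  "motion": [
    [[0, 0, 0], 0],
    [[0, 0, 0], 0],
    [[0, 0, 0], 0],
    [[0.1, 0, 0], 0],
    [[0.25, 0, 0], 0],
    [[0.4, 0, 0], 0],
    [[0.55, 0, 0], 0],
    [[0.7, 0, 0], 0],
    [[0.7, 0, 0], 0]
  ]
}}

```text
time: 3.95
tool_pos: [0.6268, -0.156, 0.0648]
tool_rot: [-3.14, -0.001, 1.462]
contact_force: [-5.1, 1.4, 2.0]
opening: 0.0176
grip_force: 20.0
```

{"name": "step_arm", "arguments": {
  "motion": [
    [[0.1, -0.02, 0], 0],
    [[0.2, -0.03, 0], 0],
    [[0.3, -0.03, 0], 0],
    [[0.4, -0.03, 0], 0],
    [[0.4, -0.03, 0], 0]
  ]
}}

```text
time: 4.58
tool_pos: [0.6286, -0.1377, 0.065]
tool_rot: [3.138, 0.006, 1.461]
contact_force: [-1.8, -17.6, -3.9]
opening: 0.0172
grip_force: 20.0
```

{"name": "step_arm", "arguments": {
  "motion": [
    [[0.05, 0, 0], 0],
    [[0.05, 0, 0], 0],
    [[0.05, 0, 0], 0]
  ]
}}

```text
time: 4.95
tool_pos: [0.6288, -0.1367, 0.0651]
tool_rot: [3.138, 0.008, 1.46]
contact_force: [-2.0, -23.3, -3.6]
opening: 0.0175
grip_force: 20.0
```

{"name": "step_arm", "arguments": {
  "motion": [
    [[-0.1, 0, 0], 0],
    [[-0.16, 0, 0], 0],
    [[-0.2, 0, 0], 0],
    [[-0.2, 0, 0], 0]
  ]
}}

```text
time: 5.45
tool_pos: [0.6284, -0.1396, 0.065]
tool_rot: [3.139, -0.004, 1.461]
contact_force: [5.0, 8.0, -1.9]
opening: 0.0174
grip_force: 20.0
```

Run:
```python
from h import *
c=cam('wrist');c2=cam('top')
a=cv2.cvtColor(np.array(c2['pixels'])[160:240,230:430],cv2.COLOR_RGB2BGR)
b=cv2.cvtColor(np.array(c['pixels'])[0:320,160:480],cv2.COLOR_RGB2BGR)
b=cv2.resize(b,(320,320));a=cv2.resize(a,(700,280),interpolation=cv2.INTER_CUBIC)
im=np.zeros((600,700,3),np.uint8);im[:280]=a;im[280:,:320]=b;cv2.imwrite('pics/c1.png',im)
print(robot.observe()['tool_pos'],robot.observe()['contact_force'])
```

```text
[ 0.62838529 -0.13978034  0.06504838] [ 4.15719255  7.689084   -2.40275199]
```

View pics/c1.png

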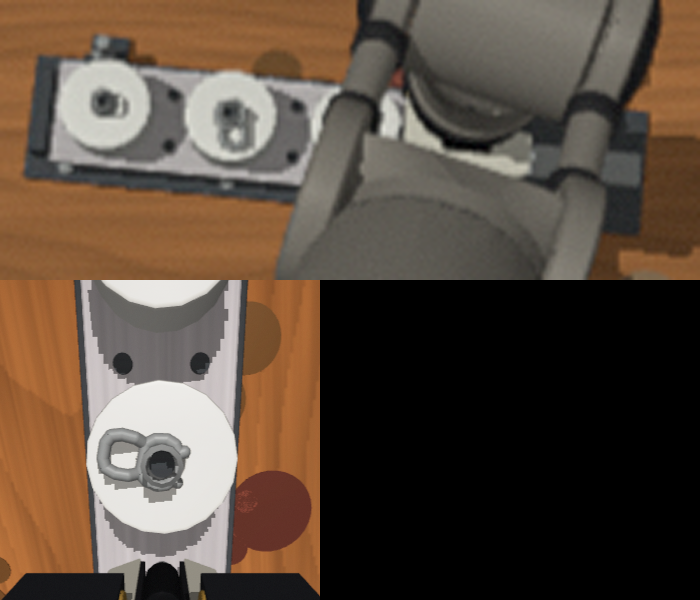

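{"name": "step_arm", "arguments": {
  "motion": [
    [[0.06, 0, 0], 0],
    [[0.06, 0, 0], 0],
    [[0.06, 0, 0], 0],
    [[0.06, 0, 0], 0],
    [[0.06, 0, 0], 0],
    [[0.06, 0, -0.7], 0],
    [[0.06, 0, -1.4], 0],
    [[0.06, 0, -1.8], 0],
    [[0.06, 0, -1.8], 0]
  ],
  "hand": 100
}}

```text
time: 6.68
tool_pos: [0.6282, -0.1396, 0.1751]
tool_rot: [3.137, 0.001, 1.461]
contact_force: [0.5, -0.6, -1.0]
opening: 0.0557
grip_force: 0.0
```

Run:
```python
from h import *
s=robot.observe();print(s['tool_pos'],s['tool_rot'],s['opening'],toTool(np.array([.47,.317,.16])-s['tool_pos']).round(3), s['tool_rot'][2]+.195,s['qpos'])
```

```text
[ 0.6282165  -0.13955185  0.17505894] [3.13709072e+00 1.07645475e-03 1.46065185e+00] 0.05571747138664461 [ 7.273 -3.458  0.228] 1.655651854890012 [-3.37575364e-01  6.11846549e-01  1.27197262e+00 -3.54252996e-05
  1.25314477e+00 -2.27422329e-01]
```

{"name": "step_arm", "arguments": {
  "motion": [
    [[0.8, -0.4, 0], 0.18],
    [[1.6, -0.8, 0], 0.36],
    [[2.4, -1.2, 0.05], 0.54],
    [[3.2, -1.6, 0.1], 0.72],
    [[4.0, -2.0, 0.1], 0.9],
    [[4.8, -2.4, 0.15], 1.08],
    [[5.6, -2.8, 0.2], 1.26],
    [[6.4, -3.1, 0.2], 1.44],
    [[7.0, -3.3, 0.228], 1.6],
    [[7.273, -3.458, 0.228], 1.656]
  ]
}}

```text
time: 7.92
tool_pos: [0.4673, 0.319, 0.1572]
tool_rot: [3.14, 0.002, -0.196]
contact_force: [-0.1, -0.4, 0.3]
opening: 0.0556
grip_force: 0.0
```

{"name": "step_arm", "arguments": {
  "motion": [
    [[0, 0, 0], 0],
    [[0, 0, 0], 0]
  ]
}}

```text
time: 8.18
tool_pos: [0.4689, 0.3165, 0.1583]
tool_rot: [3.14, 0.001, -0.194]
contact_force: [0.2, -0.4, 0.2]
opening: 0.0559
grip_force: 0.0
```

Run:
```python
from h import *
c=cam('wrist');save(c,'w2.png');s=robot.observe();print(s['tool_pos'],s['tool_rot'],s['opening'])
t=cam('top');save(t,'top2.png')
```

```text
[0.46909379 0.31633365 0.15855345] [ 3.14059198e+00  6.96229582e-04 -1.95258547e-01] 0.055497131977624334
```

View pics/w2.png

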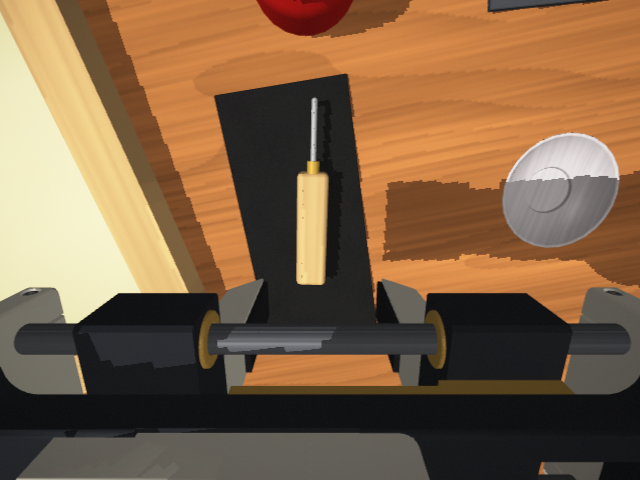

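Run:
```python
from h import *
c=ld('w2.png')
for n,u,v,z in[('hb',311,284,.022),('ht',313,174,.022),('shank end',314.5,98,.018),('dish',561,189,.022),('dish0',549,190,.005)]: print(n,pix2w(c,u,v,z).round(4))
a,b=pix2w(c,311,284,.022),pix2w(c,313,174,.022);e=pix2w(c,314.5,98,.018);print(np.arctan2((b-a)[1],(b-a)[0]),np.arctan2((e-a)[1],(e-a)[0]),np.hypot(*(b-a)[:2]),np.hypot(*(e-b)[:2]))
```

```text
hb [0.4288 0.3337 0.022 ]
ht [0.5236 0.3125 0.022 ]
shank end [0.58   0.2999 0.018 ]
dish [0.4723 0.114  0.022 ]
dish0 [0.4689 0.1129 0.005 ]
-0.2195946826146217 -0.21959513532251923 0.0971795724968201 0.05771232590940732
```

{"name": "step_arm", "arguments": {
  "motion": [
    [[0.11, -0.127, 0.6], 0.025],
    [[0.11, -0.127, 1.2], 0.025],
    [[0.11, -0.127, 1.8], 0.025],
    [[0.11, -0.127, 2.1], 0.025],
    [[0.11, -0.127, 2.27], 0.025],
    [[0.11, -0.127, 2.27], 0.025]
  ]
}}

```text
time: 9.02
tool_pos: [0.477, 0.323, 0.0227]
tool_rot: [3.141, 0.001, -0.221]
contact_force: [-0.5, -0.1, 0.1]
opening: 0.0558
grip_force: 0.0
```

{"name": "step_arm", "arguments": {
  "motion": [
    [[0, 0, 0], 0],
    [[0, 0, 0], 0],
    [[0, 0, 0], 0],
    [[0, 0, 0], 0],
    [[0, 0, 0], 0],
    [[0, 0, 0], 0],
    [[0, 0, 0], 0]
  ],
  "hand": 255,
  "squeeze": 45
}}

```text
time: 9.9
tool_pos: [0.477, 0.3237, 0.0234]
tool_rot: [-3.141, -0.0, -0.22]
contact_force: [-0.5, 0.6, 5.0]
opening: 0.0258
grip_force: 45.0
```

Run:
```python
from h import *
c=cam('wrist');T=np.array(c['T_tool_cam'])
M=np.eye(4);M[:3,:3]=R.from_euler('xyz',[3.139,-.004,1.461]).as_matrix();M[:3,3]=[.62839,-.13978,.06505];M=M@T
d=dict(K=c['K'],P=M[:3,3],R=M[:3,:3])
e=pix2w(d,281,175,.0755);a=pix2w(d,322,185,.085);r=pix2w(d,322,177,.07);print('now eye1',e,'axle1',a,'rollerC',r,np.hypot(*(a-e)[:2]),np.arctan2((a-e)[1],(a-e)[0]))
w=ld('w1.png')
for u,v,x,y in[(299,165,323,167),(299,24,325,15)]:
    e=pix2w(w,u,v,.0755);a=pix2w(w,x,y,.085);print(e,a,np.hypot(*(a-e)[:2]),np.arctan2((a-e)[1],(a-e)[0]))
```

```text
now eye1 [ 0.62047475 -0.0712833   0.0755    ] axle1 [ 0.63582524 -0.07568613  0.085     ] rollerC [ 0.63601805 -0.07426408  0.07      ] 0.015969423063399952 -0.27932194118794734
[ 0.61470429 -0.13394781  0.0755    ] [ 0.63024955 -0.13625153  0.085     ] 0.015715028748040615 -0.14712373760823913
[ 0.62481648 -0.05393215  0.0755    ] [ 0.64006444 -0.05401194  0.085     ] 0.015248160138780784 -0.0052325574110273
```

{"name": "step_arm", "arguments": {
  "motion": [
    [[0, 0, -0.5], 0],
    [[0, 0, -1.2], 0],
    [[0, 0, -1.9], 0],
    [[0, 0, -1.9], 0]
  ]
}}

```text
time: 10.45
tool_pos: [0.4785, 0.3245, 0.1401]
tool_rot: [-3.137, -0.005, -0.22]
contact_force: [0.1, -0.6, -1.3]
opening: 0.0257
grip_force: 45.0
```

{"name": "step_arm", "arguments": {
  "motion": [
    [[0.2, 0.7, 0], 0],
    [[0.5, 1.5, 0], -0.02],
    [[0.8, 2.4, 0], -0.03],
    [[1.1, 3.3, 0], -0.04],
    [[1.4, 4.2, 0], -0.05],
    [[1.7, 5.0, 0], -0.06],
    [[1.9, 5.7, 0], -0.07],
    [[2.0, 6.05, 0.15], -0.07],
    [[2.0, 6.05, 0.33], -0.07],
    [[2.0, 6.05, 0.33], -0.07]
  ]
}}

```text
time: 11.7
tool_pos: [0.5134, -0.056, 0.1155]
tool_rot: [-3.141, 0.004, -0.15]
contact_force: [-0.2, 0.6, -1.4]
opening: 0.0251
grip_force: 45.0
```

{"name": "step_arm", "arguments": {
  "motion": [
    [[0, 0, 0], 0],
    [[0, 0, 0], 0]
  ]
}}

```text
time: 11.95
tool_pos: [0.5149, -0.0561, 0.1175]
tool_rot: [3.142, -0.001, -0.149]
contact_force: [-0.1, 0.6, -0.4]
opening: 0.0255
grip_force: 45.0
```

Run:
```python
from h import *
c=cam('wrist');save(c,'w3.png',(220,20,420,170),4);s=robot.observe();print(s['tool_pos'],s['tool_rot'],s['contact_force'])
p=s['tool_pos']+R.from_euler('xyz',s['tool_rot']).as_matrix()@np.array([.105,0,.0197])
print('tip',p,w2pix(c,p),'eye',w2pix(c,[.6205,-.0718,.0755]),w2pix(c,[.6355,-.0752,.085]))
```

```text
[ 0.51488779 -0.05621446  0.11754994] [ 3.14145871e+00 -6.67314476e-04 -1.49068191e-01] [ 0.4136049  -0.14743347 -0.12599905]
tip [ 0.61873592 -0.07181327  0.09792001] [321.20206054  80.8456992 ] eye [320.76132295  84.96230223] [323.15749855  45.11080605]
```

View pics/w3.png

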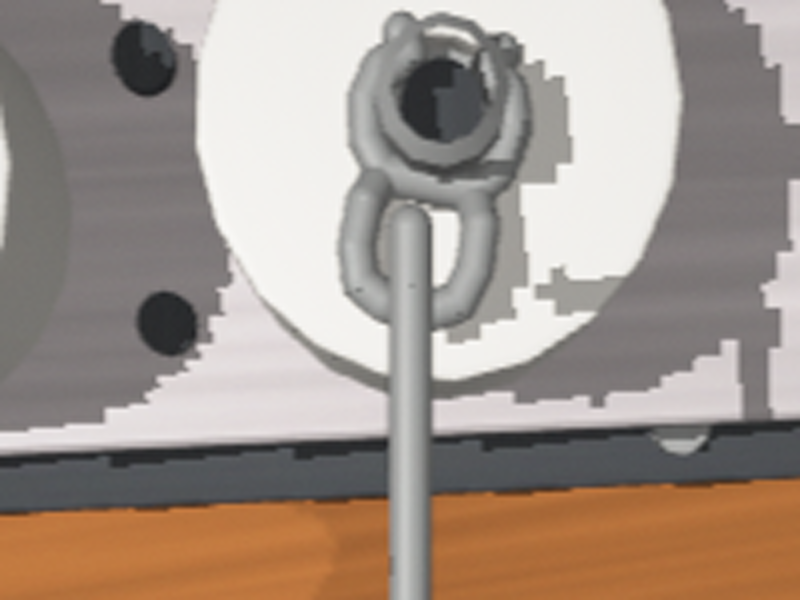

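Run:
```python
from h import *
c=ld('w3.png')
e=pix2w(c,325.3,81.5,.0755);a=pix2w(c,331.5,45,.085);sh=pix2w(c,322.75,74,.0979+.012);s2=pix2w(c,322.5,170,.0979+.012)
print('eye',e,'axle',a,'hook',sh,s2,np.hypot(*(a-e)[:2]),np.arctan2((a-e)[1],(a-e)[0]))
print((R.from_euler('z',0.149).as_matrix()@(e-sh))*1000, 'fwd of tcp', (R.from_euler('z',0.149).as_matrix()@(sh-np.array([.51489,-.05621,0])))*1000)
```

```text
eye [ 0.62172943 -0.07427397  0.0755    ] axle [ 0.63497902 -0.07900127  0.085     ] hook [ 0.61921326 -0.07254404  0.1099    ] [ 0.58174242 -0.06687733  0.1099    ] 0.014067655984627617 -0.3427096335759495
[  2.74509831  -1.33723416 -34.4       ] fwd of tcp [105.59213713  -0.66635017 109.9       ]
```

{"name": "step_arm", "arguments": {
  "motion": [
    [[0.042, 0.022, 0], 0],
    [[0.042, 0.022, 0], 0],
    [[0.042, 0.022, 0.1], 0],
    [[0.042, 0.022, 0.2], 0],
    [[0.042, 0.022, 0.3], 0],
    [[0.042, 0.022, 0.36], 0],
    [[0.042, 0.022, 0.4], 0],
    [[0.042, 0.022, 0.4], 0]
  ]
}}

```text
time: 13.0
tool_pos: [0.5169, -0.0585, 0.0931]
tool_rot: [3.142, 0.0, -0.15]
contact_force: [-0.5, -0.1, -1.2]
opening: 0.0257
grip_force: 45.0
```

Run:
```python
from h import *
c=cam('wrist');save(c,'w4.png',(220,20,420,170),4);s=robot.observe();print(s['tool_pos'],s['tool_rot'],s['contact_force'])
```

```text
[ 0.51703263 -0.05856046  0.09325829] [ 3.14149549e+00 -1.32935561e-04 -1.50194436e-01] [ 0.06361168 -0.08527839 -1.33865402]
```

View pics/w4.png

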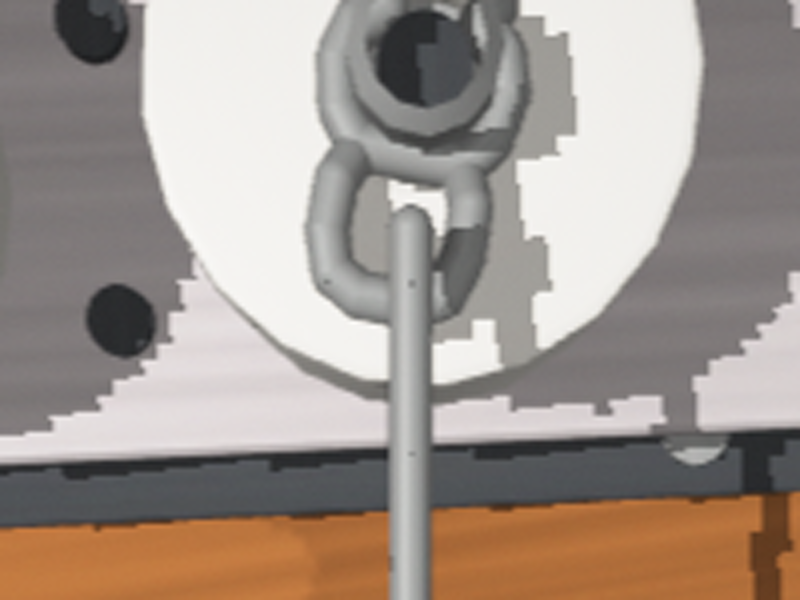

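{"name": "step_arm", "arguments": {
  "motion": [
    [[0, -0.01, 0.015], 0],
    [[-0.03, -0.01, 0.015], 0],
    [[-0.06, -0.015, 0.015], 0],
    [[-0.09, -0.02, 0.015], 0],
    [[-0.12, -0.02, 0.015], 0],
    [[-0.15, -0.025, 0.015], 0],
    [[-0.18, -0.03, 0.015], 0],
    [[-0.21, -0.03, 0.015], 0],
    [[-0.21, -0.03, 0.015], 0]
  ]
}}

```text
time: 14.18
tool_pos: [0.504, -0.0547, 0.0921]
tool_rot: [-3.142, 0.002, -0.15]
contact_force: [0.4, 0.4, -1.1]
opening: 0.0255
grip_force: 45.0
```

{"name": "step_arm", "arguments": {
  "motion": [
    [[-0.03, 0, 0], 0],
    [[-0.06, -0.005, 0], 0],
    [[-0.09, -0.01, 0], 0],
    [[-0.12, -0.01, 0], 0],
    [[-0.12, -0.01, 0], 0],
    [[-0.12, -0.01, 0], 0]
  ]
}}

```text
time: 14.92
tool_pos: [0.4978, -0.0532, 0.0923]
tool_rot: [3.141, -0.0, -0.15]
contact_force: [1.7, -0.3, -0.8]
opening: 0.0259
grip_force: 45.0
```

Run:
```python
from h import *
c=cam('wrist');save(c,'w5.png',(220,0,420,150),4);s=robot.observe();print(s['tool_pos'],s['tool_rot'],s['contact_force'])
```

```text
[ 0.49774642 -0.05321828  0.09231703] [ 3.14148311e+00  4.17943051e-05 -1.50158953e-01] [ 0.34904762  0.32430055 -1.37926326]
```

View pics/w5.png

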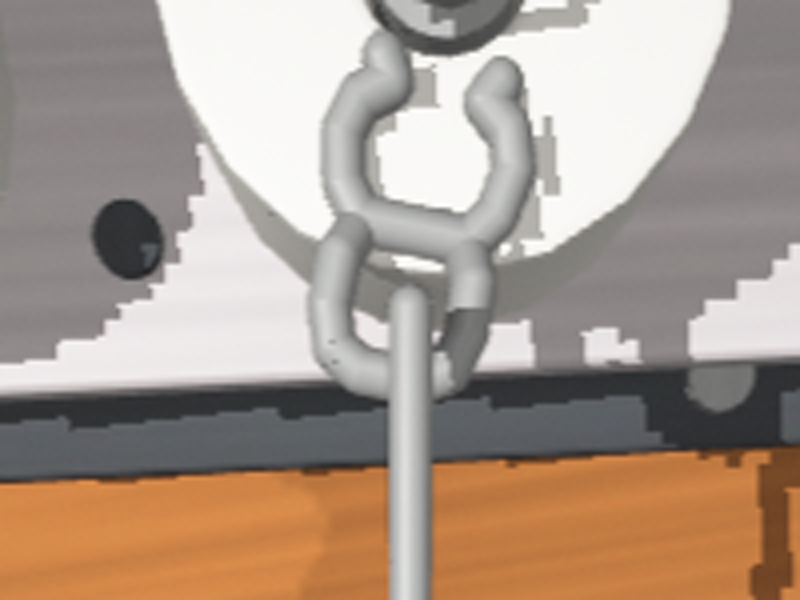

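{"name": "step_arm", "arguments": {
  "motion": [
    [[0.03, 0, 0], 0],
    [[0.03, 0, -0.15], 0],
    [[0.03, 0, -0.3], 0],
    [[0.03, 0, -0.5], 0],
    [[0.15, -0.4, -0.5], 0],
    [[0.25, -0.9, -0.5], 0],
    [[0.295, -1.28, -0.43], 0],
    [[0.295, -1.28, -0.43], 0],
    [[0.295, -1.28, -0.43], 0]
  ]
}}

```text
time: 16.1
tool_pos: [0.5267, 0.0196, 0.1186]
tool_rot: [3.141, -0.0, -0.15]
contact_force: [-0.4, 0.5, -0.8]
opening: 0.0256
grip_force: 45.0
```

Run:
```python
from h import *
c=cam('wrist');save(c,'w6.png',(220,20,420,170),4);s=robot.observe();print(s['tool_pos'],s['tool_rot'],s['contact_force'])
```

```text
[0.52671124 0.01942529 0.11854957] [ 3.14128938e+00 -4.26373042e-04 -1.50608852e-01] [-0.13229183 -0.72224388 -0.28954831]
```

View pics/w6.png

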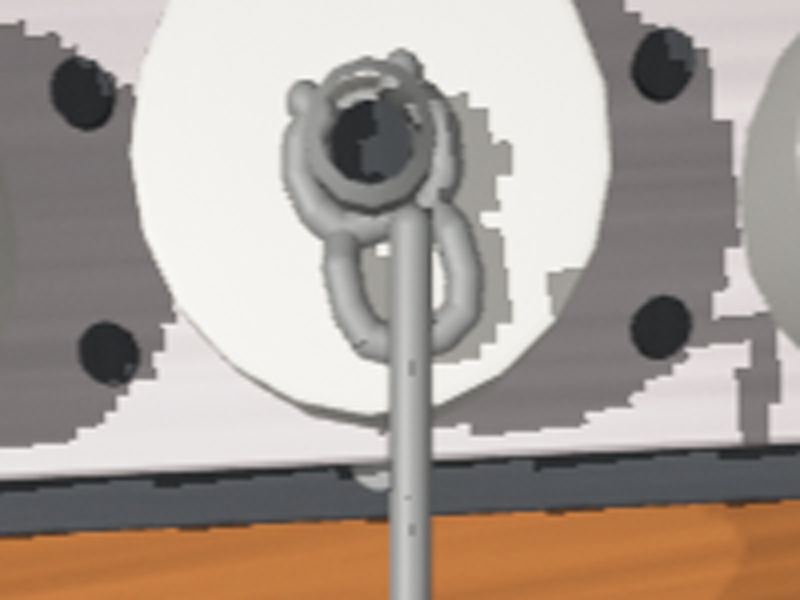

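{"name": "step_arm", "arguments": {
  "motion": [
    [[-0.042, -0.018, 0], 0],
    [[-0.042, -0.018, 0], 0],
    [[-0.042, -0.018, 0.1], 0],
    [[-0.042, -0.018, 0.2], 0],
    [[-0.042, -0.018, 0.3], 0],
    [[-0.042, -0.018, 0.36], 0],
    [[-0.042, -0.018, 0.4], 0],
    [[-0.042, -0.018, 0.43], 0],
    [[-0.042, -0.018, 0.43], 0]
  ]
}}

```text
time: 17.27
tool_pos: [0.5245, 0.0215, 0.0923]
tool_rot: [3.142, -0.0, -0.15]
contact_force: [0.4, 0.5, -0.7]
opening: 0.0257
grip_force: 45.0
```

Run:
```python
from h import *
c=cam('wrist');save(c,'w7.png',(220,20,420,170),4);s=robot.observe();print(s['tool_pos'],s['tool_rot'],s['contact_force'])
```

```text
[0.52452626 0.02153436 0.09239432] [ 3.14153205e+00 -2.51088808e-04 -1.50192323e-01] [-0.53861911 -0.68010647 -0.64942804]
```

View pics/w7.png

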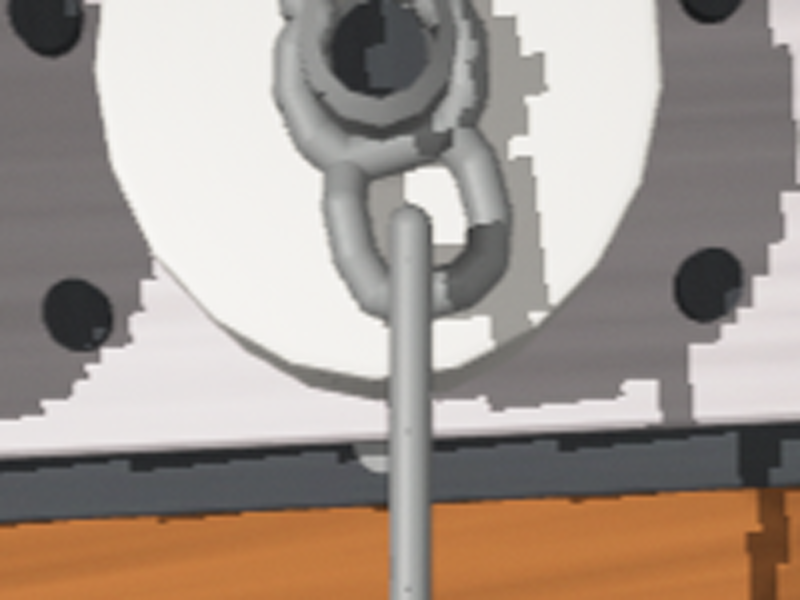

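{"name": "step_arm", "arguments": {
  "motion": [
    [[0, 0.01, 0], 0],
    [[-0.03, 0.015, 0], 0],
    [[-0.06, 0.02, 0], 0],
    [[-0.09, 0.023, 0], 0],
    [[-0.12, 0.027, 0], 0],
    [[-0.15, 0.03, 0], 0],
    [[-0.18, 0.035, 0], 0],
    [[-0.21, 0.04, 0], 0],
    [[-0.21, 0.04, 0], 0]
  ]
}}

```text
time: 18.45
tool_pos: [0.511, 0.0211, 0.0921]
tool_rot: [3.141, 0.001, -0.15]
contact_force: [0.7, 0.1, -1.2]
opening: 0.0256
grip_force: 45.0
```

{"name": "step_arm", "arguments": {
  "motion": [
    [[-0.03, 0, 0], 0],
    [[-0.06, 0.005, 0], 0],
    [[-0.09, 0.01, 0], 0],
    [[-0.11, 0.015, 0], 0],
    [[-0.11, 0.015, 0], 0],
    [[-0.11, 0.015, 0], 0]
  ]
}}

```text
time: 19.2
tool_pos: [0.505, 0.0211, 0.0924]
tool_rot: [3.142, -0.0, -0.15]
contact_force: [-0.1, 0.7, -0.4]
opening: 0.0257
grip_force: 45.0
```

Run:
```python
from h import *
c=cam('wrist');save(c,'w8.png',(220,0,420,150),4);s=robot.observe();print(s['tool_pos'],s['tool_rot'],s['contact_force'])
```

```text
[0.50501728 0.02112019 0.09234053] [ 3.14150569e+00 -1.22649828e-04 -1.50184567e-01] [ 0.12616956  1.00091955 -1.13505198]
```

View pics/w8.png

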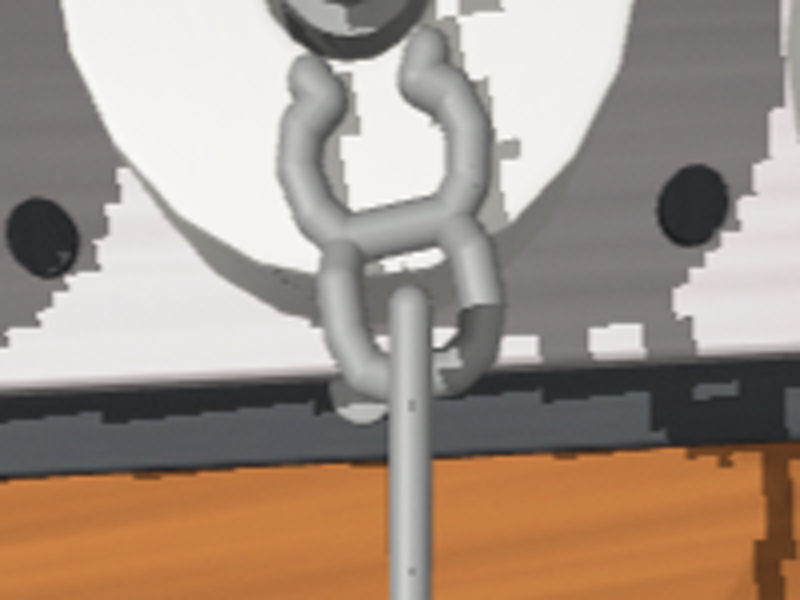

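{"name": "step_arm", "arguments": {
  "motion": [
    [[0.03, 0, -0.1], 0],
    [[0.03, 0, -0.5], 0],
    [[0.0, -0.3, -0.8], 0.02],
    [[-0.2, -1.1, -0.8], 0.07],
    [[-0.4, -2.0, -0.8], 0.07],
    [[-0.7, -2.9, -0.8], 0.07],
    [[-0.9, -3.8, -0.8], 0.07],
    [[-1.1, -4.6, -0.8], 0.07],
    [[-1.213, -4.915, -0.5], 0.07],
    [[-1.213, -4.915, 0], 0.07]
  ]
}}

```text
time: 20.5
tool_pos: [0.4771, 0.3251, 0.092]
tool_rot: [-3.14, -0.002, -0.218]
contact_force: [0.2, -0.2, -1.1]
opening: 0.0255
grip_force: 45.0
```

{"name": "step_arm", "arguments": {
  "motion": [
    [[0, 0, 0.4], 0],
    [[0, 0, 0.8], 0],
    [[0, 0, 1.0], 0],
    [[0, 0, 1.1], 0],
    [[0, 0, 1.13], 0],
    [[0, 0, 1.13], 0]
  ]
}}

```text
time: 21.25
tool_pos: [0.4775, 0.3237, 0.0251]
tool_rot: [-3.141, -0.001, -0.22]
contact_force: [-0.2, -1.0, 0.2]
opening: 0.0256
grip_force: 45.0
```

{"name": "step_arm", "arguments": {
  "motion": [
    [[0, 0, 0.025], 0],
    [[0, 0, 0.025], 0],
    [[0, 0, 0.025], 0]
  ]
}}

```text
time: 21.62
tool_pos: [0.4774, 0.3238, 0.0234]
tool_rot: [-3.141, -0.001, -0.22]
contact_force: [0.2, -0.5, 1.3]
opening: 0.0256
grip_force: 45.0
```

{"name": "step_arm", "arguments": {
  "motion": [
    [[0, 0, 0], 0],
    [[0, 0, 0], 0],
    [[0, 0, 0], 0],
    [[0, 0, 0], 0],
    [[0, 0, -0.5], 0],
    [[0, 0, -1.2], 0],
    [[0, 0, -1.9], 0],
    [[0, 0, -2.1], 0],
    [[0, 0, -2.1], 0]
  ],
  "hand": 120,
  "squeeze": 15
}}

```text
time: 22.75
tool_pos: [0.4772, 0.3236, 0.1492]
tool_rot: [-3.141, -0.001, -0.22]
contact_force: [-0.0, 0.4, -0.6]
opening: 0.0487
grip_force: 0.0
```

Run:
```python
from h import *
c=cam('top');save(c,'t3.png');s=robot.observe();print(s['tool_pos'],s['tool_rot'],s['opening'],s['contact_force'])
a=np.array([.6189,-.0725])-.007*np.array([np.cos(.29),-np.sin(.29)]); b=np.array([.6267-.007,.005])
print(a,b)
print(toTool(np.array([*b,.13])-s['tool_pos']).round(3),s['tool_rot'][2])
# dish change vs first top view: bright grey blob
im0=cv2.imread('pics/top0.png').astype(int);im1=cv2.imread('pics/t3.png').astype(int)
for im in(im0,im1):
    h=cv2.cvtColor(im.astype(np.uint8),cv2.COLOR_BGR2HSV);m=((h[...,1]<50)&(h[...,2]>90)).astype(np.uint8);m[:, :195]=0;m[:,320:]=0;m[:235]=0;m[330:]=0
    n,l,st,ce=cv2.connectedComponentsWithStats(m);i=1+np.argmax(st[1:,4]);print(st[i],ce[i],pix2w(c,st[i][0]+st[i][2]/2,st[i][1]+st[i][3]/2,.02))
```

```text
[0.4765989  0.32336003 0.14803707] [ 3.14058886e+00  1.08078887e-03 -2.20208636e-01] 0.04839341315201298 [-0.21598635  0.25693996  0.1207129 ]
[ 0.61219229 -0.07049833] [0.6197 0.005 ]
[3.487 4.657 0.302] -0.22020863617421105
[ 233  250   39   39 1207] [251.82684341 269.09942005] [0.46529092 0.11269633 0.02      ]
[233 250  38  37 913] [249.55640745 265.93428258] [0.46771577 0.11391974 0.02      ]
```

{"name": "step_arm", "arguments": {
  "motion": [
    [[0.5, 0.7, 0], -0.03],
    [[1.0, 1.4, 0], -0.08],
    [[1.5, 2.1, 0], -0.13],
    [[2.0, 2.7, 0.1], -0.18],
    [[2.5, 3.4, 0.2], -0.22],
    [[3.0, 4.1, 0.3], -0.22],
    [[3.487, 4.657, 0.3], -0.22],
    [[3.487, 4.657, 0.3], -0.22],
    [[3.487, 4.657, 0.6], -0.22],
    [[3.487, 4.657, 0.6], -0.22]
  ]
}}

```text
time: 24.05
tool_pos: [0.6182, 0.0063, 0.1103]
tool_rot: [-3.141, 0.006, 0.0]
contact_force: [-0.1, 0.5, -0.5]
opening: 0.0484
grip_force: 0.0
```

Run:
```python
from h import *
c=cam('wrist');s=robot.observe();print(s['tool_pos'],s['tool_rot'],s['opening'])
w=cv2.cvtColor(np.array(c['pixels']),cv2.COLOR_RGB2BGR);cv2.imwrite('pics/w9.png',w);np.savez('pics/w9.png.npz',K=c['K'],P=c['P'],R=c['R'])
for p in([.6115,.005,.0755],[.6043,-.0682,.0755],[.6267,.005,.0725]): print(w2pix(c,p))
```

```text
[0.61897215 0.00624941 0.11151531] [-3.14105961e+00  3.66544936e-03  6.81625667e-04] 0.0486723553777412
[322.69147224 297.4617184 ]
[448.34751794 308.92528179]
[322.74117614 270.9485669 ]
```

View pics/w9.png

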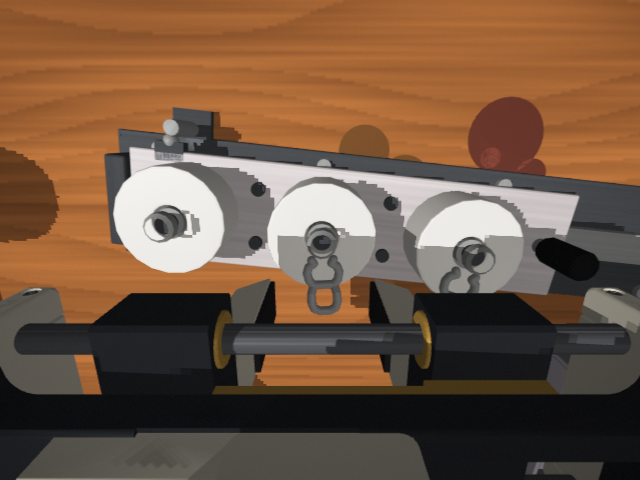

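{"name": "step_arm", "arguments": {
  "motion": [
    [[0, 0, 0.2], 0],
    [[0, 0, 0.33], 0],
    [[0, 0, 0.37], 0],
    [[0, 0, 0.37], 0],
    [[0, 0, 0.37], 0]
  ]
}}

```text
time: 24.72
tool_pos: [0.6205, 0.0052, 0.0912]
tool_rot: [3.141, -0.001, -0.0]
contact_force: [0.1, -0.1, -0.9]
opening: 0.0485
grip_force: 0.0
```

{"name": "step_arm", "arguments": {
  "motion": [
    [[0, 0, 0], 0],
    [[0, 0, 0], 0],
    [[0, 0, 0], 0],
    [[0, 0, 0], 0],
    [[0, 0, 0], 0],
    [[0, 0, 0], 0]
  ],
  "hand": 255
}}

```text
time: 25.48
tool_pos: [0.6203, 0.0053, 0.0909]
tool_rot: [3.142, -0.0, -0.0]
contact_force: [-0.3, 0.3, 0.3]
opening: 0.0186
grip_force: 15.0
```

{"name": "step_arm", "arguments": {
  "motion": [
    [[0, 0, -0.1], 0],
    [[0, 0, -0.4], 0],
    [[0, 0, -0.8], 0],
    [[-0.4, -0.3, -1.0], 0],
    [[-1.2, -0.9, -1.0], 0],
    [[-1.9, -1.4, -1.0], 0],
    [[-2.605, -1.795, -1.0], 0],
    [[-2.605, -1.795, -1.0], 0],
    [[-2.605, -1.795, -0.2], 0]
  ],
  "squeeze": 20
}}

```text
time: 26.6
tool_pos: [0.4677, 0.1133, 0.1057]
tool_rot: [-3.141, -0.011, 0.001]
contact_force: [1.0, -0.8, -0.9]
opening: 0.0183
grip_force: 20.0
```

{"name": "step_arm", "arguments": {
  "motion": [
    [[0, 0, 0.5], 0],
    [[0, 0, 0.9], 0],
    [[0, 0, 1.1], 0],
    [[0, 0, 1.11], 0],
    [[0, 0, 1.11], 0]
  ]
}}

```text
time: 27.22
tool_pos: [0.4648, 0.1129, 0.037]
tool_rot: [-3.142, -0.002, -0.0]
contact_force: [0.1, 0.7, 0.3]
opening: 0.0181
grip_force: 20.0
```

{"name": "step_arm", "arguments": {
  "motion": [
    [[0, 0, 0], 0],
    [[0, 0, 0], 0],
    [[0, 0, 0], 0],
    [[0, 0, -0.6], 0],
    [[0, 0, -1.2], 0],
    [[0, 0, -1.8], 0],
    [[0, 0, -1.8], 0]
  ],
  "hand": 178
}}

```text
time: 28.1
tool_pos: [0.4656, 0.1131, 0.1468]
tool_rot: [-3.141, -0.006, -0.0]
contact_force: [0.5, -0.7, -0.3]
opening: 0.0274
grip_force: 0.0
```

Run:
```python
from h import *
s=robot.observe();print(s['tool_pos'],s['tool_rot'],s['opening'])
print(toTool(np.array([.6122,-.0705,.13])-s['tool_pos']).round(3))
w=ld('w9.png');print(pix2w(w,460,275,.0725)) # C centre of clip1 as seen
```

```text
[0.46557415 0.11314149 0.14680695] [-3.14121464e+00 -6.08449844e-03 -1.13606023e-04] 0.027364383147745124
[2.442 3.061 0.294]
[ 0.62435619 -0.07372388  0.0725    ]
```

{"name": "step_arm", "arguments": {
  "motion": [
    [[0.4, 0.5, 0], 0.05],
    [[0.8, 1.0, 0], 0.1],
    [[1.2, 1.5, 0.05], 0.16],
    [[1.6, 2.0, 0.1], 0.22],
    [[2.0, 2.5, 0.2], 0.29],
    [[2.442, 3.061, 0.29], 0.29],
    [[2.442, 3.061, 0.29], 0.29],
    [[2.442, 3.061, 0.7], 0.29],
    [[2.442, 3.061, 0.9], 0.29],
    [[2.442, 3.061, 0.95], 0.29]
  ],
  "hand": 120
}}

```text
time: 29.35
tool_pos: [0.6094, -0.07, 0.0863]
tool_rot: [3.141, 0.003, -0.29]
contact_force: [-2.5, -0.6, 3.0]
opening: 0.0484
grip_force: 1.6
```

{"name": "step_arm", "arguments": {
  "motion": [
    [[0, 0, 0.01], 0],
    [[0, 0, 0.01], 0]
  ]
}}

```text
time: 29.6
tool_pos: [0.6108, -0.0706, 0.0873]
tool_rot: [-3.141, -0.001, -0.29]
contact_force: [-0.4, 0.1, -0.3]
opening: 0.0486
grip_force: 0.2
```

{"name": "step_arm", "arguments": {
  "motion": [
    [[0, 0, -0.015], 0],
    [[0, 0, -0.015], 0],
    [[0, 0, -0.015], 0],
    [[0, 0, -0.015], 0],
    [[0, 0, -0.015], 0],
    [[0, 0, -0.015], 0],
    [[0, 0, -0.015], 0]
  ],
  "hand": 255
}}

```text
time: 30.48
tool_pos: [0.6105, -0.0708, 0.0876]
tool_rot: [3.141, -0.0, -0.29]
contact_force: [-0.1, -0.5, 1.4]
opening: 0.019
grip_force: 20.0
```

{"name": "step_arm", "arguments": {
  "motion": [
    [[0, 0, -0.1], 0],
    [[0, 0, -0.4], 0],
    [[0, 0, -0.9], 0],
    [[-0.6, -0.4, -1.0], 0],
    [[-1.4, -1.0, -1.0], 0],
    [[-2.2, -1.6, -1.0], 0],
    [[-3.0, -2.1, -1.0], 0],
    [[-3.16, -2.256, -1.0], 0],
    [[-3.16, -2.256, -0.6], 0],
    [[-3.16, -2.256, 0.1], 0]
  ]
}}

```text
time: 31.72
tool_pos: [0.4698, 0.1133, 0.0824]
tool_rot: [-3.14, -0.006, -0.29]
contact_force: [0.5, 0.2, -0.0]
opening: 0.0189
grip_force: 20.0
```

{"name": "step_arm", "arguments": {
  "motion": [
    [[0, 0, 0.4], 0],
    [[0, 0, 0.65], 0],
    [[0, 0, 0.7], 0],
    [[0, 0, 0.7], 0]
  ]
}}

```text
time: 32.22
tool_pos: [0.4682, 0.1131, 0.04]
tool_rot: [-3.141, -0.001, -0.29]
contact_force: [-0.9, -0.4, 0.1]
opening: 0.019
grip_force: 20.0
```

{"name": "step_arm", "arguments": {
  "motion": [
    [[0, 0, 0], 0],
    [[0, 0, 0], 0],
    [[0, 0, 0], 0],
    [[0, 0, -0.6], 0],
    [[0, 0, -1.2], 0],
    [[0, 0, -1.8], 0],
    [[0, 0, -1.8], 0]
  ],
  "hand": 175
}}

```text
time: 33.1
tool_pos: [0.4691, 0.1134, 0.1502]
tool_rot: [-3.139, -0.006, -0.29]
contact_force: [0.7, -0.8, -0.9]
opening: 0.0286
grip_force: 0.0
```

Run:
```python
from h import *
s=robot.observe();print(s['tool_pos'],s['tool_rot'],s['opening'],s['qpos'])
print(toTool(np.array([.6355,-.0757,.14])-s['tool_pos']).round(3),1.47-s['tool_rot'][2])
c=ld('top0.png')
for u,v in[(377,247),(473,250),(472,306),(376,300)]:print(pix2w(c,u,v,.026))
```

```text
[0.46913628 0.11341668 0.15015553] [-3.13947379 -0.00579732 -0.29005323] 0.028624306009770034 [ 7.83140696e-02  3.64956299e-01  1.77766771e+00 -1.32336177e-04
  9.92797247e-01  1.93922945e+00]
[3.557 2.228 0.185] 1.7600532333534231
[ 0.51621806 -0.18861913  0.026     ]
[ 0.50656539 -0.42014488  0.026     ]
[ 0.37296337 -0.41107491  0.026     ]
[ 0.38944683 -0.18299942  0.026     ]
```

{"name": "step_arm", "arguments": {
  "motion": [
    [[0.4, 0.2, 0], -0.18],
    [[0.8, 0.4, 0], -0.36],
    [[1.2, 0.7, 0], -0.54],
    [[1.6, 1.0, 0], -0.72],
    [[2.0, 1.2, 0], -0.9],
    [[2.4, 1.5, 0], -1.08],
    [[2.8, 1.8, 0], -1.26],
    [[3.2, 2.0, 0.1], -1.44],
    [[3.557, 2.228, 0.185], -1.62],
    [[3.557, 2.228, 0.185], -1.76]
  ],
  "hand": 33,
  "squeeze": 30
}}

```text
time: 34.35
tool_pos: [0.6337, -0.0773, 0.134]
tool_rot: [-3.139, -0.0, 1.473]
contact_force: [0.2, 1.7, 0.6]
opening: 0.0797
grip_force: 0.0
```

{"name": "step_arm", "arguments": {
  "motion": [
    [[0, 0, 0], 0],
    [[0, 0, 0], 0]
  ]
}}

```text
time: 34.6
tool_pos: [0.6334, -0.0756, 0.1358]
tool_rot: [-3.141, -0.0, 1.467]
contact_force: [-0.3, 0.5, -0.2]
opening: 0.0797
grip_force: 0.0
```

Run:
```python
from h import *
c=cam('wrist');save(c,'w10.png');s=robot.observe();print(s['tool_pos'],s['tool_rot'],s['opening'])
w=ld('w9.png')
print(pix2w(w,170,125,.03))
for u,v in[(323,238),(167,222),(476,255)]:print(pix2w(w,u,v,.085))
d=cam('top');im=cv2.cvtColor(np.array(d['pixels']),cv2.COLOR_RGB2BGR)
a=cv2.resize(im[235:305,215:290],None,fx=5,fy=5,interpolation=cv2.INTER_CUBIC)
b=cv2.imread('pics/w10.png')[:400,140:500]
o=np.zeros((400,740,3),np.uint8);o[:350,:375]=a;o[:400,378:738]=b;cv2.imwrite('pics/c2.png',o)
```

```text
[ 0.63347848 -0.07556652  0.13606422] [-3.14097240e+00 -2.39410069e-05  1.46800647e+00] 0.07966094293391003
[0.70713368 0.10032752 0.03      ]
[0.64994626 0.00492694 0.085     ]
[0.65828069 0.0842936  0.085     ]
[ 0.64082159 -0.07517933  0.085     ]
```

{"name": "step_arm", "arguments": {
  "motion": [
    [[-0.02, 0.035, 0.5], 0],
    [[-0.02, 0.035, 1.0], 0],
    [[-0.02, 0.035, 1.16], 0],
    [[-0.02, 0.035, 1.16], 0],
    [[-0.02, 0.035, 1.16], 0]
  ]
}}

```text
time: 35.33
tool_pos: [0.6365, -0.0775, 0.0683]
tool_rot: [3.139, 0.0, 1.47]
contact_force: [0.3, 0.3, 0.1]
opening: 0.0801
grip_force: 0.0
```

{"name": "step_arm", "arguments": {
  "motion": [
    [[0, 0, 0], 0],
    [[0, 0, 0], 0],
    [[0, 0, 0], 0],
    [[0, 0, 0], 0],
    [[0, 0, 0], 0]
  ],
  "hand": 255
}}

```text
time: 35.95
tool_pos: [0.636, -0.0774, 0.0675]
tool_rot: [3.141, 0.0, 1.47]
contact_force: [-0.4, 0.0, 5.4]
opening: 0.062
grip_force: 30.0
```

{"name": "step_arm", "arguments": {
  "motion": [
    [[0, 0, -0.2], 0],
    [[0, 0, -0.5], 0],
    [[0, 0, -0.9], 0],
    [[0, 0, -1.2], 0],
    [[-0.4, -0.4, -1.3], -0.05],
    [[-1.2, -0.9, -1.3], -0.1],
    [[-2.0, -1.3, -1.3], -0.15],
    [[-2.8, -1.7, -1.3], -0.2],
    [[-3.6, -2.1, -1.3], -0.3],
    [[-4.4, -2.5, -1.3], -0.3]
  ]
}}

```text
time: 37.2
tool_pos: [0.4591, -0.3264, 0.1462]
tool_rot: [3.141, 0.001, 1.771]
contact_force: [-0.0, -0.0, -0.5]
opening: 0.0621
grip_force: 30.0
```

Run:
```python
from h import *
s=robot.observe();print(s['tool_pos'],s['tool_rot'],s['opening'])
print(toTool(np.array([.440,-.3687,.0365])-s['tool_pos']).round(3))
```

```text
[ 0.45907494 -0.32643012  0.14615213] [3.14056205e+00 1.41631332e-03 1.77093562e+00] 0.06206230527610982
[-0.625 -0.454  1.828]
```

{"name": "step_arm", "arguments": {
  "motion": [
    [[-0.625, -0.454, 0], 0],
    [[-0.625, -0.454, 0], 0],
    [[-0.625, -0.454, 0.6], 0],
    [[-0.625, -0.454, 1.2], 0],
    [[-0.625, -0.454, 1.6], 0],
    [[-0.625, -0.454, 1.75], 0],
    [[-0.625, -0.454, 1.8], 0],
    [[-0.625, -0.454, 1.8], 0],
    [[-0.625, -0.454, 1.8], 0]
  ]
}}

```text
time: 38.33
tool_pos: [0.4411, -0.3674, 0.0378]
tool_rot: [3.141, 0.002, 1.77]
contact_force: [-0.8, 0.7, -0.5]
opening: 0.0621
grip_force: 30.0
```

{"name": "step_arm", "arguments": {
  "motion": [
    [[0, 0, 0], 0],
    [[0, 0, 0], 0],
    [[0, 0, 0], 0],
    [[0, 0, -0.5], 0],
    [[0, 0, -1.1], 0],
    [[0, 0, -1.7], 0],
    [[0, 0, -1.7], 0]
  ],
  "hand": 58
}}

```text
time: 39.2
tool_pos: [0.4418, -0.3683, 0.1419]
tool_rot: [3.138, 0.006, 1.77]
contact_force: [0.1, -0.7, -0.3]
opening: 0.0713
grip_force: 0.0
```

Run:
```python
from h import *
s=robot.observe();print(s['tool_pos'],s['tool_rot'],s['opening'])
print(toTool(np.array([.6445,.007,.14])-s['tool_pos']).round(3),s['tool_rot'][2]-1.47)
```

```text
[ 0.44176602 -0.36829212  0.14194482] [3.13833511 0.00551329 1.76981342] 0.07130238735934309
[5.463 4.549 0.017] 0.29981342435155733
```

{"name": "step_arm", "arguments": {
  "motion": [
    [[0.6, 0.5, 0], 0],
    [[1.3, 1.1, 0], 0.05],
    [[2.0, 1.7, 0], 0.1],
    [[2.7, 2.3, 0], 0.15],
    [[3.4, 2.9, 0], 0.2],
    [[4.1, 3.5, 0], 0.3],
    [[4.8, 4.1, 0], 0.3],
    [[5.463, 4.549, 0], 0.3],
    [[5.463, 4.549, 0], 0.3],
    [[5.463, 4.549, 0.5], 0.3]
  ],
  "hand": 33
}}

```text
time: 40.45
tool_pos: [0.6444, 0.0082, 0.1096]
tool_rot: [3.138, 0.001, 1.471]
contact_force: [-0.6, 0.2, 0.1]
opening: 0.0798
grip_force: 0.0
```

{"name": "step_arm", "arguments": {
  "motion": [
    [[0, 0, 0.4], 0],
    [[0, 0, 0.7], 0],
    [[0, 0, 0.72], 0],
    [[0, 0, 0.72], 0]
  ]
}}

```text
time: 40.95
tool_pos: [0.6437, 0.0079, 0.0662]
tool_rot: [3.141, 0.0, 1.469]
contact_force: [-0.2, 0.2, 0.2]
opening: 0.0798
grip_force: 0.0
```

{"name": "step_arm", "arguments": {
  "motion": [
    [[0, 0, 0], 0],
    [[0, 0, 0], 0],
    [[0, 0, 0], 0],
    [[0, 0, 0], 0],
    [[0, 0, 0], 0]
  ],
  "hand": 255
}}

```text
time: 41.58
tool_pos: [0.6437, 0.0082, 0.0663]
tool_rot: [3.14, 0.0, 1.47]
contact_force: [-0.7, 0.6, 5.6]
opening: 0.0609
grip_force: 30.0
```

{"name": "step_arm", "arguments": {
  "motion": [
    [[0, 0, -0.2], 0],
    [[0, 0, -0.5], 0],
    [[0, 0, -0.9], 0],
    [[0, 0, -1.2], 0],
    [[-0.5, -0.4, -1.3], 0],
    [[-1.3, -0.8, -1.3], 0],
    [[-2.1, -1.2, -1.3], 0],
    [[-2.9, -1.6, -1.3], 0],
    [[-3.7, -2.0, -1.3], 0],
    [[-4.5, -2.4, -1.3], 0]
  ]
}}

```text
time: 42.82
tool_pos: [0.4719, -0.2472, 0.1449]
tool_rot: [3.141, 0.001, 1.47]
contact_force: [-0.1, 0.0, -1.3]
opening: 0.0611
grip_force: 30.0
```

{"name": "step_arm", "arguments": {
  "motion": [
    [[-0.7, -0.3, 0], 0],
    [[-0.91, -0.37, 0], 0],
    [[-0.91, -0.37, 0.2], 0],
    [[-0.91, -0.37, 0.8], 0],
    [[-0.91, -0.37, 1.4], 0],
    [[-0.91, -0.37, 1.7], 0],
    [[-0.91, -0.37, 1.8], 0],
    [[-0.91, -0.37, 1.8], 0],
    [[-0.91, -0.37, 1.8], 0]
  ]
}}

```text
time: 43.95
tool_pos: [0.4459, -0.2977, 0.0362]
tool_rot: [3.141, 0.001, 1.471]
contact_force: [-0.4, 0.1, -0.8]
opening: 0.0609
grip_force: 30.0
```

{"name": "step_arm", "arguments": {
  "motion": [
    [[0, 0, 0], 0],
    [[0, 0, 0], 0],
    [[0, 0, 0], 0],
    [[0, 0, -0.5], 0],
    [[0, 0, -1.1], 0],
    [[0, 0, -1.7], 0],
    [[0, 0, -1.7], 0]
  ],
  "hand": 58
}}

```text
time: 44.82
tool_pos: [0.4465, -0.2991, 0.1405]
tool_rot: [3.137, 0.004, 1.47]
contact_force: [-0.4, 1.0, 0.5]
opening: 0.0709
grip_force: 0.0
```

Run:
```python
from h import *
s=robot.observe();print(s['tool_pos'],s['tool_rot'],s['opening'])
print(toTool(np.array([.6525,.092,.14])-s['tool_pos']).round(3),s['tool_rot'][2]-1.47)
```

```text
[ 0.44651359 -0.29909025  0.14049862] [3.13657898 0.00371686 1.46970238] 0.07090457891267767
[ 6.831e+00  2.758e+00 -3.000e-03] -0.0002976178800349061
```

{"name": "step_arm", "arguments": {
  "motion": [
    [[0.8, 0.3, 0], 0],
    [[1.6, 0.6, 0], 0],
    [[2.5, 1.0, 0], 0],
    [[3.4, 1.4, 0], 0],
    [[4.3, 1.8, 0], 0],
    [[5.2, 2.2, 0], 0],
    [[6.1, 2.5, 0], 0],
    [[6.831, 2.758, 0], 0],
    [[6.831, 2.758, 0], 0],
    [[6.831, 2.758, 0.5], 0]
  ],
  "hand": 33
}}

```text
time: 46.08
tool_pos: [0.6522, 0.0932, 0.1084]
tool_rot: [3.138, 0.0, 1.471]
contact_force: [0.6, 0.2, 0.2]
opening: 0.0799
grip_force: 0.0
```

{"name": "step_arm", "arguments": {
  "motion": [
    [[0, 0, 0.3], 0],
    [[0, 0, 0.55], 0],
    [[0, 0, 0.6], 0],
    [[0, 0, 0.6], 0]
  ]
}}

```text
time: 46.58
tool_pos: [0.6515, 0.0929, 0.072]
tool_rot: [3.141, -0.0, 1.469]
contact_force: [-0.4, 0.1, 0.0]
opening: 0.0798
grip_force: 0.0
```

{"name": "step_arm", "arguments": {
  "motion": [
    [[0, 0, 0], 0],
    [[0, 0, 0], 0],
    [[0, 0, 0], 0],
    [[0, 0, 0], 0],
    [[0, 0, 0], 0]
  ],
  "hand": 255
}}

```text
time: 47.2
tool_pos: [0.6518, 0.0932, 0.0723]
tool_rot: [3.14, -0.0, 1.47]
contact_force: [0.8, -0.5, 4.7]
opening: 0.0605
grip_force: 29.9
```

{"name": "step_arm", "arguments": {
  "motion": [
    [[0, 0, -0.2], 0],
    [[0, 0, -0.5], 0],
    [[0, 0, -0.9], 0],
    [[0, 0, -1.2], 0],
    [[-0.5, -0.4, -1.2], 0],
    [[-1.4, -0.8, -1.2], 0],
    [[-2.3, -1.2, -1.2], 0],
    [[-3.1, -1.6, -1.2], 0],
    [[-3.9, -2.0, -1.2], 0],
    [[-4.7, -2.4, -1.2], 0]
  ]
}}

```text
time: 48.45
tool_pos: [0.478, -0.1739, 0.1437]
tool_rot: [-3.141, -0.0, 1.47]
contact_force: [0.1, -0.4, -1.2]
opening: 0.0604
grip_force: 29.9
```

{"name": "step_arm", "arguments": {
  "motion": [
    [[-0.8, -0.3, 0], 0],
    [[-0.983, -0.42, 0], 0],
    [[-0.983, -0.42, 0.2], 0],
    [[-0.983, -0.42, 0.8], 0],
    [[-0.983, -0.42, 1.3], 0],
    [[-0.983, -0.42, 1.6], 0],
    [[-0.983, -0.42, 1.7], 0],
    [[-0.983, -0.42, 1.7], 0],
    [[-0.983, -0.42, 1.7], 0]
  ]
}}

```text
time: 49.58
tool_pos: [0.4491, -0.2286, 0.0419]
tool_rot: [3.141, 0.0, 1.471]
contact_force: [0.6, 0.7, -0.7]
opening: 0.06
grip_force: 29.9
```

{"name": "step_arm", "arguments": {
  "motion": [
    [[0, 0, 0], 0],
    [[0, 0, 0], 0],
    [[0, 0, 0], 0],
    [[0, 0, -0.5], 0],
    [[0, 0, -1.1], 0],
    [[0, 0, -1.7], 0],
    [[-1, -1, -2.2], 0],
    [[-2, -2, -2.2], 0],
    [[-2.6, -2.6, -2.2], 0],
    [[-2.6, -2.6, -2.2], 0]
  ],
  "hand": 58
}}

```text
time: 50.82
tool_pos: [0.2754, -0.37, 0.1741]
tool_rot: [3.141, 0.001, 1.468]
contact_force: [0.5, 0.4, 0.6]
opening: 0.0711
grip_force: 0.0
```

Run:
```python
from h import *
s=robot.observe();print(s['time'],s['tool_pos'],s['opening'])
d=cam('top');im=cv2.cvtColor(np.array(d['pixels']),cv2.COLOR_RGB2BGR)
e=cam('scene');i2=cv2.cvtColor(np.array(e['pixels']),cv2.COLOR_RGB2BGR)
o=np.zeros((600,800,3),np.uint8)
o[:302]=cv2.resize(im[160:328,135:580],(800,302),interpolation=cv2.INTER_CUBIC)
o[302:598,:300]=cv2.resize(im[240:300,222:282],(300,296),interpolation=cv2.INTER_CUBIC)
o[302:598,300:]=cv2.resize(i2[140:388,160:579],(500,296),interpolation=cv2.INTER_CUBIC)
cv2.imwrite('pics/fin.png',o)
```

```text
50.825 [ 0.2754465  -0.36997248  0.17407894] 0.0711291962814712
```

View pics/fin.png

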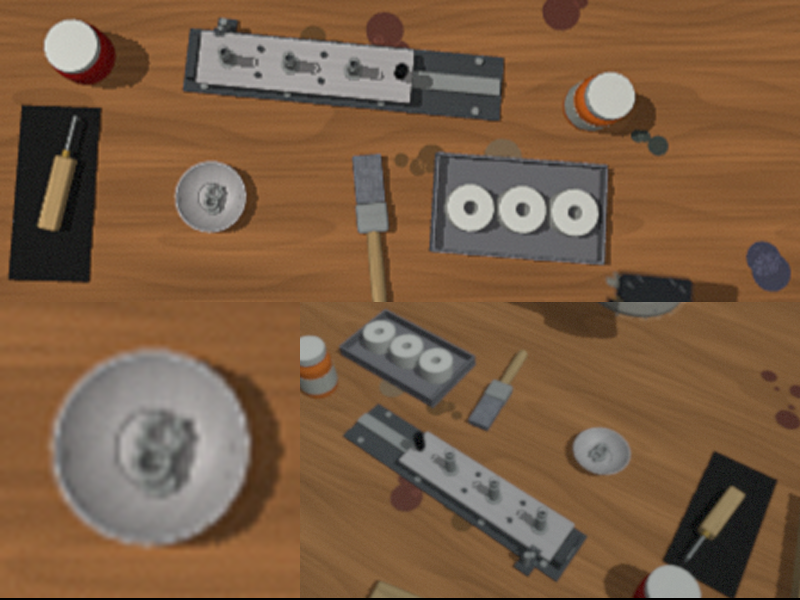

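The final picture shows both clips in the dish around (213,198), all three rollers flat in the tray at (470–575, 210), and the pick on its mat at (60,185). The carriage is at the left stop, and the jars and brush have not moved.

```bash
python3 -c "
from cell import robot
print(robot.hand_in())"
```

```text
the job is handed in; nothing more can be done
None
```

I handed the job in at about 51 s: the carriage is parked in its catch, both clips that were fitted (axles 1 and 2; axle 3 had none) were pulled with the pick and are in the dish, all three rollers are in the wash tray, the pick is back on its mat, and the jars and brush were left alone; no verdict came back.

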